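# Brake the jeweller's drawer trolley, shut its stiff drawer, release the brake

### The job

Close the open drawer of the little bench trolley: first press its side brake lever down until the brake bites firmly, but do not force it, then push the stiff drawer fully home against the held trolley with the brake still on, and last flick the lever all the way back up so that the brake is off. The trolley must stay where it stands on its rails and the things around it must not be disturbed.

Things in the scene. Friction and masses are not known exactly. Their poses are not given: they have to be found in the camera images.
- caddy_top (a point): Centre of the top of the drawer trolley: plywood box 180 mm deep (x), 150 wide (y), top 156 above the bench. x runs along its two rails, from drawer front to back; y to its left seen from the drawer side; z up. Unbraked it rolls along x at about 1.5 N (-50 to +30 mm about mid-track; starts within 20 mm of the middle). Must stay within 25 mm of its place.
- drawer (a joint): Opening of the upper drawer, m: 0 = shut (hard stop, no catch); starts 0.040 to 0.075. Sliding takes about 5 N (slightly more when fast); unbraked, such a push rolls the trolley instead. A well set brake holds against some 12 to 18 N: harder pushing on the shut drawer makes the trolley skid.
- knob_end (a point): Middle of the end face of the upper drawer's brass knob (18 mm across, 16 mm out of the panel), 118 mm above the bench. Axes as the trolley's. Panel 110 wide, 50 high, 12 thick, centred on the knob; shut, its front is 102 mm and the knob's end 118 mm before the trolley's centre. Below it is a fixed dummy drawer front.
- brake (a joint): Brake lever angle, rad: 0 = fully raised, grows as pressed, to 0.85; bar slope above level = 0.38 minus this. Starts 0 to 0.08. Stiff hinge: 4.6 N at the tip moves it; it stays where left. The bite begins at 0.22 to 0.67, hidden (wear); past it tip force climbs about 1.8 N/mm. 10 to 13 N at the tip sets it well, 17 N is too much. Let go, it springs back a little, still set.
- brake_tip (a point): Centre of the rubber cross roller at the lever's free end: 16 mm diameter, 26 mm long across the lever (y), both ends free to pinch. Steel bar 14 wide, 9 thick, 130 mm from hinge to roller, on the trolley's right (-y), reaching past its front. 128 mm high raised, 30 to 100 mm when set. Press on its top; raise it by pinching the roller or hooking under it, along the arc.
- brake_hinge (a point): Middle of the lever's hinge axis (along the trolley's y): 80 mm above the bench, 50 mm before the trolley's centre, 135 mm to its right (-y). Axes as the trolley's. Below lies the brake strip in a channel, up to 62 mm high, 35 to 129 mm before mid-track.
- shoe: Sprung rubber brake shoe (25 N/mm), a 16 mm roller under the lever, 35 mm from the hinge towards the tip; origin at its centre. Lever down, it presses on the steel strip below; clear of the strip = brake off.
- ring_block: Bystander, leave it alone: wooden cube 80 mm with finger rings on top; origin under its centre.
- mug: Bystander, leave it alone: white mug, 80 mm across, 90 mm high; origin under its centre.
- file: Bystander, leave it alone: flat file with wooden handle, 235 mm long, 16 mm high, lying on the bench in front of the trolley; origin under its middle.
- tape: Bystander, leave it alone: roll of tape, 80 mm across, 20 mm high; origin under its centre.
- jar: Bystander, leave it alone: small glass jar, 48 mm across, 60 mm high; origin under its centre.
- brush: Bystander, leave it alone: bench brush, 160 mm long, 34 mm high; origin under its middle.

How it is judged:
On the way, in this order (a step that is already met when the one before it is completed fails the run):
1. the brake lever is pressed down and the shoe grips the strip (contact force between shoe and anything else above 10 N), for 0.3 s.
2. with the brake still on, the drawer is pushed fully home (value of joint drawer below 0.003 m and contact force between shoe and anything else above 5 N), for 0.2 s.
3. the lever is flicked back up and the shoe is free (value of joint brake below 0.2 rad and contact force between shoe and anything else below 0.5 N), for 0.2 s.
At the end, for the whole second after the job is handed in: The lever is back up (brake under 0.2 rad) with the shoe off the strip (under 0.5 N), the drawer is shut to within 4 mm, and the trolley stands within 25 mm of its starting place (all of step 3 and value of joint drawer below 0.004 m and distance of caddy_top from where it was at the start of the episode below 0.025 m); the robot touches nothing.
It fails at once if the brake was forced: shoe pressed with over 45 N (about 17 N at the lever's tip) (contact force between shoe and anything else above 45 N).
It fails at once if the trolley rolled or skidded more than 30 mm from its place (distance of caddy_top from where it was at the start of the episode above 0.03 m).
It fails at once if a bystander was moved more than 30 mm (distance of any of ring_block, mug, file, tape, jar, brush from where it was at the start of the episode above 0.03 m).
It also fails if it takes over 51 s, if anything falls off the work surface, if the arm or the gripper's body presses on something with over 40 N, if the wrist force passes 120 N, or if a joint passes its speed limit or range.

### The arm

A 7-joint arm with a two-finger parallel gripper is mounted at the origin on the work surface. World frame = base frame: x ahead of the robot, y to its left, z up, the work surface at z = 0. Lengths are in m, angles in rad, forces in N, time in s.
With the tool pointing down it reaches from about 0.4 to 0.875 m from the base axis. Payload 19.3 kg.
Tool frame: the origin (TCP) lies midway between the tips of the shut fingers; the grasp point (between the pads) lies 19 mm behind it; z points along the fingers, y is the direction in which the jaws open and shut (so a half turn about z gives the same grasp; the last joint's range is limited). The gripper opens to 85 mm and grips with 20 to 120 N. Pads are 22 mm wide; open, the fingers measure 114 mm over their backs; the gripper's body (76 mm by 85 mm) begins 54 mm behind the grasp point. The pads swing forward as they close: fully open they stand 13 mm farther back than shut.
Start: joints at [-0.07, 0.521, -0.036, 1.599, 0.021, 1.021, -0.113], TCP at [0.625, -0, 0.231] pointing down, gripper open.
Joint ranges: [-2.91, 2.91], [-0.3, 2.13], [-1.5, 1.42], [0.17, 2.43], [-1.26, 4.41], [0.16, 1.93], [-2.52, 2.52]. Speed limits (rad/s): [1.89, 1.89, 2.39, 2.39, 3.01, 3.01, 3.01].

### API

Orientations are given as [roll, pitch, yaw] about the fixed x, y, z axes, in that order (R = Rz(yaw) Ry(pitch) Rx(roll)).
In Python, from workcell import telemetry, cams, workorder gives the robot as it stands. The module is installed in compiled form; this text tells all that it offers.
- The arm moves only by the tool apply_moves, never from a script. Its argument "steps" is a list of rows, each a list of 4 numbers: the shift along the tool's x, y, z in cm, then the turn about the tool's z in rad. A call has exactly 10 rows; each row is the pose to reach, as a shift and turn from the pose commanded when the call began, along the tool's axes at that moment; what a row does not reach only later rows make up. A row lasts 1/12 s, in which the tool goes at most 41.7 mm and 7.16 degrees, less where a joint would pass 70% of its speed; a pose out of reach is approached as far as the arm can. A call with a gripper value outside its range is refused whole. "claw" is the closure, from 0 (fully open) to 1 (shut), set as the call begins (left out, the last holds). The fingers move at their own pace and stop on an object; "force" is the grip in N (left out, the last holds). Time passes only in rows, so rows that repeat a pose let the fingers close, or fill a call up. It gives the time, the measured TCP pose, the force and the opening at its end, in the units of the state.
- telemetry.observe(): the state, without advancing time (a new reading comes with each control period).
- cams.grab_frame(name): name is "scene" or "side" or "wrist"; returns a dict with "color" (384x512x3 uint8, red, green, blue), "mtx" (3x3 intrinsics, pixels), "eye" and "orientation" of the camera in the world; the wrist camera has in their place "T_tool_cam" (4x4, takes a point from camera to tool coordinates, whose origin is the TCP and whose axes are the flange's). Camera axes: x right, y down, z forward; pixel columns grow to the right and rows downward; lengths in m; the calibration is good to about 2 mm. The wrist camera is an equidistant fisheye: a pixel r from the principal point sees the ray r / f radians off the axis. A picture is of the moment at which its call begins: read the wrist's pose just before it. There is no depth.
- workorder.job_done(): hands the job in, once; it reports no verdict.
Trained networks look in the newest picture that a camera, given by its name, has taken for a name from the list of things; names that differ only in an ending like _2 or _b are one class to them, and where a whole thing is asked for, a point or a joint stands for the part that bears it (a point fixed in the world has none). Each returns a list of dicts, best first, with "score" (0 to 1); they miss things now and then, are a little off and sometimes report something else, mostly with a low value. They report only what shows in the picture. A call takes as long as a camera call.
- cams.find_in(camera, name): "box" ([left, top, width, height] in pixels, round what is visible of it).
- cams.pinpoint(camera, name): "uv" ([column, row] in pixels: a listed point, or the origin of a listed thing).
The state is a dict: "clock": time; "qpos": joint angles; "qd": joint speeds; "joint_efforts": joint torques, N m; "position": TCP position; "tool_rot": TCP orientation; "force": force on the tool from outside, world axes, zero at the start; "moment": the same for the moment, N m; "grip_width": finger opening in m.
Only numpy, scipy, OpenCV 4.12 (cv2) and the standard library are available. Lean on these libraries where they do the work, as an engineer would, in place of code of your own. Each camera call takes 0.05 s, during which the arm holds its last target. There are 200 camera calls.

## Working session

There is one attempt and no reset: what is moved stays moved. The work goes in short steps, Python scripts to look and compute and a tool call to move; the robot and the scene stay as the last step left them, time stands still between calls to the robot, and variables do not carry over. Pictures are saved under pics/ and viewed, about 8 in all and at most 12, crops included, and the job is handed in when it is done.

Besides the shell and the picture viewer there is one more tool, called after ">>>" as name(argument=value, ...) on one line, values as JSON. apply_moves: Moves the arm, as the interface text tells. Its arguments: {"type":"object","properties":{"steps":{"type":"array"},"claw":{"type":"number"},"force":{"type":"number"}},"required":["steps"]}

```bash
mkdir -p pics; cat > h.py <<'E'
import numpy as np, cv2
from scipy.spatial.transform import Rotation as R
from scipy.optimize import least_squares
from workcell import telemetry, cams, workorder
def Rm(o):
    o=np.array(o,float)
    if o.shape==(3,3): return o
    return R.from_euler('xyz',o).as_matrix() if o.size==3 else R.from_quat(o).as_matrix()
def cam(n):
    s=telemetry.observe(); f=cams.grab_frame(n)
    if n=='wrist':
        T=np.eye(4);T[:3,:3]=Rm(s['tool_rot']);T[:3,3]=s['position'];T=T@np.array(f['T_tool_cam'])
        f['Rw'],f['tw']=T[:3,:3],T[:3,3]
    else: f['Rw'],f['tw']=Rm(f['orientation']),np.array(f['eye'])
    f['n']=n; return f
def ray(f,uv):
    K=np.array(f['mtx']);x=(uv[0]-K[0,2])/K[0,0];y=(uv[1]-K[1,2])/K[1,1]
    if f['n']=='wrist':
        r=np.hypot(x,y);k=np.sin(r)/max(r,1e-9);d=np.array([x*k,y*k,np.cos(r)])
    else: d=np.array([x,y,1.])
    d=f['Rw']@d;return d/np.linalg.norm(d)
def tri(fs,uvs):
    A=np.zeros((3,3));b=np.zeros(3);L=[]
    for f,u in zip(fs,uvs):
        d=ray(f,u);P=np.eye(3)-np.outer(d,d);A+=P;b+=P@f['tw'];L.append((P,f['tw']))
    p=np.linalg.solve(A,b);return p,[np.linalg.norm(P@(p-t)) for P,t in L]
def onz(f,uv,z):
    d=ray(f,uv);return f['tw']+d*(z-f['tw'][2])/d[2]
E
python3 - <<'E'
from h import *
s=telemetry.observe();print(s)
for n in ['scene','side','wrist']:
    f=cam(n);cv2.imwrite(f'pics/a_{n}.png',f['color'][:,:,::-1])
    print(n,np.round(f['mtx'],1).tolist(),np.round(f['tw'],3),np.round(f['Rw'],2).tolist(), f.get('orientation'))
    for t in ['caddy_top','knob_end','brake_tip','brake_hinge','shoe','ring_block','mug','file','tape','jar','brush']:
        print(t,[(np.round(d['uv'],1).tolist(),round(d['score'],2)) for d in cams.pinpoint(n,t)[:2]])
a=[cv2.imread(f'pics/a_{n}.png') for n in ['scene','side','wrist']]
E
```

```text
{'clock': 0.0, 'qpos': array([-0.07021387,  0.52204769, -0.03631499,  1.60003344,  0.02121752,
        1.02112567, -0.11279592]), 'qd': array([-0.00019256, -0.00110175, -0.00072349, -0.00153929, -0.00042219,
       -0.00017311, -0.00114998]), 'joint_efforts': array([-4.24098413e-03, -9.27110124e+01,  1.97758444e+00, -3.69928443e+01,
        1.76317629e-02,  8.19846697e-03, -6.58496788e-05]), 'position': array([ 6.24634781e-01, -4.32357733e-05,  2.30695794e-01]), 'tool_rot': array([-3.14036894e+00,  1.10842220e-04,  1.57080324e+00]), 'force': array([-0.12479082,  0.23699863,  0.17031011]), 'moment': array([ 0.01559523, -0.04173201, -0.00307609]), 'grip_width': 0.08539102844432245}
scene [[361.9, 0.0, 263.1], [0.0, 361.9, 195.2], [0.0, 0.0, 1.0]] [1.114 0.492 0.67 ] [[-0.7, 0.43, -0.57], [0.71, 0.43, -0.56], [0.01, -0.8, -0.6]] [-2.21842228 -0.00721792  2.35010987]
caddy_top [([273.2, 224.6], 0.62)]
knob_end [([316.1, 200.5], 0.78)]
brake_tip [([269.1, 182.8], 0.63)]
brake_hinge [([237.7, 222.4], 0.61)]
shoe [([374.9, 260.0], 0.32)]
ring_block [([316.3, 332.4], 0.94)]
mug [([363.6, 295
[... 570 characters left out ...]
 ([273.8, 126.4], 0.25)]
shoe [([271.1, 199.7], 0.48)]
ring_block []
mug [([213.5, 146.7], 0.66)]
file [([173.9, 206.4], 0.72), ([274.2, 197.6], 0.68)]
tape [([174.5, 171.3], 0.97)]
jar [([319.3, 231.5], 0.57)]
brush [([286.6, 261.4], 0.6), ([206.8, 169.3], 0.27)]
wrist [[297.3, 0.0, 257.6], [0.0, 297.3, 192.6], [0.0, 0.0, 1.0]] [0.624 0.077 0.374] [[1.0, -0.0, 0.0], [0.0, -0.95, -0.3], [0.0, 0.3, -0.95]] None
caddy_top [([352.2, 63.0], 0.92), ([131.5, 98.9], 0.57)]
knob_end [([132.2, 98.9], 0.94)]
brake_tip []
brake_hinge [([295.8, 204.9], 0.56)]
shoe [([257.7, 208.9], 0.52)]
ring_block []
mug []
file [([102.1, 83.2], 0.6)]
tape []
jar [([320.4, 245.3], 0.91)]
brush [([322.2, 242.1], 0.45)]
```

View pics/a_scene.png

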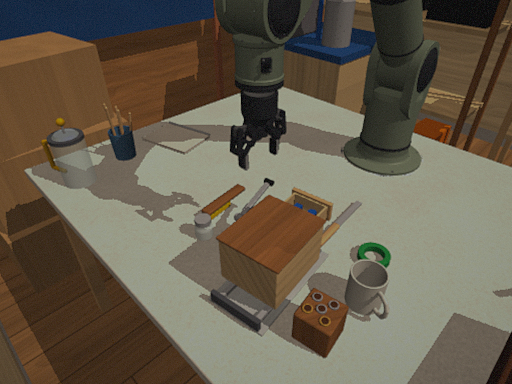

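View pics/a_side.png

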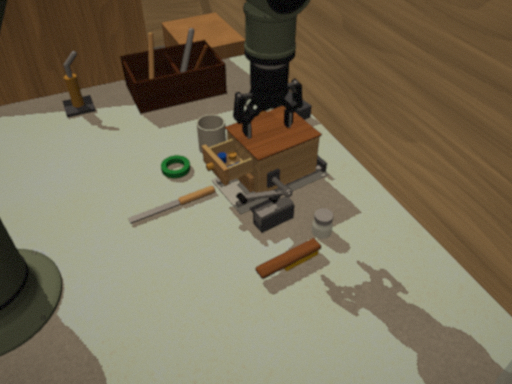

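The scene view shows the trolley at (272,240), its drawer facing the robot at (312,203) and the lever at (262,190). The side view shows the drawer at (228,158), the lever roller at (243,199), the file in front at (173,205), and the jar and brush to the right at (322,220) and (288,260). Next I'll fit a trolley model to these points.

```bash
cat > fit.py <<'E'
from h import *
def model(p):
    x,y,a,o,b=p;c=R.from_euler('z',a).as_matrix();t=np.array([x,y,0])
    th=.38-b
    L=dict(caddy_top=[0,0,.156],knob_end=[-.118-o,0,.118],brake_hinge=[-.05,-.135,.08],
      brake_tip=[-.05-.13*np.cos(th),-.135,.08+.13*np.sin(th)])
    return {k:c@np.array(v)+t for k,v in L.items()}
def fit(obs,p0=(.75,0,0,.055,.04)):
    def res(p):
        m=model(p);r=[]
        for f,k,uv in obs:
            d=ray(f,uv);v=m[k]-f['tw'];r+=list(1000*(v-d*(v@d)))
        return r+[(p[4]-.04)/.02]
    s=least_squares(res,p0,loss='soft_l1',f_scale=4);return s.x,np.array(res(s.x))[:-1].reshape(-1,3)
E
python3 - <<'E'
from fit import *
obs=[];F={}
for n in ['scene','side','wrist']:
    f=F[n]=cam(n)
    for t in ['caddy_top','knob_end','brake_tip','brake_hinge']:
        d=cams.pinpoint(n,t)
        if d and d[0]['score']>.55: obs.append((f,t,d[0]['uv']))
p,r=fit(obs);print(np.round(p,4))
for o,e in zip(obs,r):print(o[0]['n'],o[1],np.round(np.linalg.norm(e),1))
print({k:np.round(v,3) for k,v in model(p).items()})
print('jar',tri([F['scene'],F['side']],[[201.1,232.3],[319.3,231.5]]))
for k,u,z in [('file',[173.9,206.4],0),('tape',[174.5,171.3],0),('mug',[213.5,146.7],0),('brush',[286.6,261.4],0),('fileL',[132,218],0.005),('fileR',[214,190],.005)]:print(k,np.round(onz(F['side'],u,z),3))
cv2.imwrite('pics/w.png',F['wrist']['color'][:,:,::-1])
s=F['side']['color'][90:290,130:370,::-1];cv2.imwrite('pics/s2.png',cv2.resize(s,None,fx=3,fy=3,interpolation=cv2.INTER_CUBIC))
E
```

```text
[0.6971 0.1118 0.1278 0.0764 0.0238]
scene caddy_top 2.5
scene knob_end 1.8
scene brake_tip 3.1
scene brake_hinge 9.0
side caddy_top 5.7
side knob_end 1.4
side brake_tip 0.3
side brake_hinge 6.5
wrist caddy_top 6.0
wrist brake_tip 4.5
wrist brake_hinge 3.5
{'caddy_top': array([0.697, 0.112, 0.156]), 'knob_end': array([0.504, 0.087, 0.118]), 'brake_hinge': array([ 0.665, -0.028,  0.08 ]), 'brake_tip': array([ 0.544, -0.044,  0.125])}
jar (array([ 0.71610213, -0.11983918,  0.00573321]), [np.float64(0.005346613526082748), np.float64(0.0053466135260827816)])
file [0.424 0.113 0.   ]
tape [ 0.467  0.243 -0.   ]
mug [0.604 0.302 0.   ]
brush [ 0.602 -0.16   0.   ]
fileL [0.318 0.112 0.005]
fileR [0.537 0.123 0.005]
```

View pics/w.png

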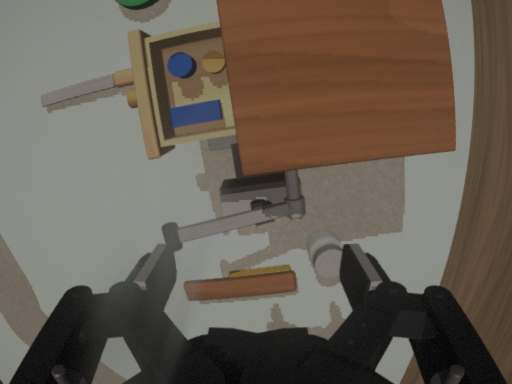

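View pics/s2.png

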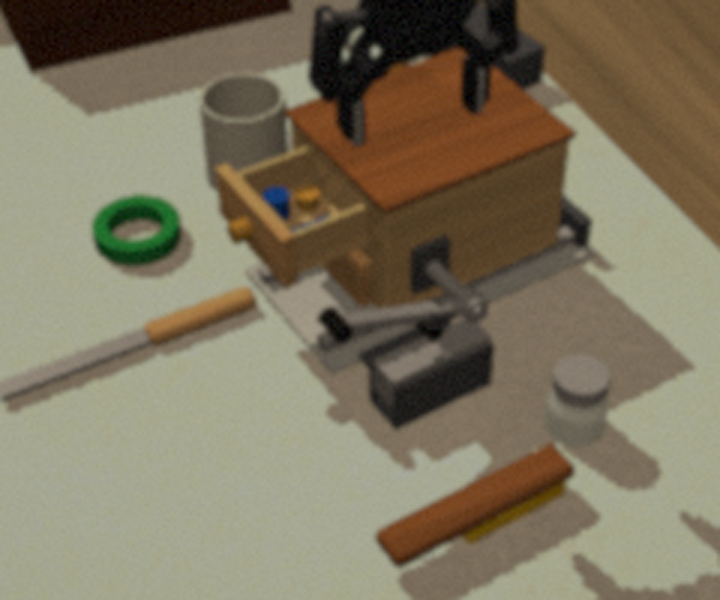

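The wrist view shows the knob at (132,99), the roller at (170,236) and the hinge at (297,206), which agrees with the fit. I'll move above the roller, turning the jaws to the trolley's y and closing them.

>>> apply_moves(steps=[[-0.5,-0.9,0,0.12],[-1,-1.8,0,0.24],[-1.5,-2.7,0,0.36],[-2,-3.6,0,0.48],[-2.5,-4.5,0,0.6],[-3,-5.5,0,0.72],[-3.5,-6.4,0,0.84],[-4,-7.2,0,0.96],[-4.4,-8.1,0,1.08],[-4.4,-8.1,0,1.2]], claw=1, force=40)

```text
clock: 3.38
position: [0.5427, -0.045, 0.2315]
tool_rot: [-3.142, 0.0, 0.364]
force: [0.7, -0.5, 0.4]
grip_width: -0.0002
```

>>> apply_moves(steps=[[0,0,0,0.12],[0,0,0,0.243],[0,0,0,0.243],[0,0,0,0.243],[0,0,0,0.243],[0,0,0,0.243],[0,0,0,0.243],[0,0,0,0.243],[0,0,0,0.243],[0,0,0,0.243]])

```text
clock: 4.22
position: [0.544, -0.0441, 0.2313]
tool_rot: [-3.142, -0.0, 0.128]
force: [0.3, 0.1, 0.3]
grip_width: -0.0004
```

```bash
python3 - <<'E'
from fit import *
obs=[]
for n in ['scene','side','wrist']:
    for i in range(2 if n!='wrist' else 1):
        f=cam(n)
        for t in ['caddy_top','knob_end','brake_tip','brake_hinge']:
            d=cams.pinpoint(n,t)
            if d and d[0]['score']>.5: obs.append((f,t,d[0]['uv']))
fw=f
# initial wrist view, by eye
f0=dict(n='wrist',mtx=f['mtx'],Rw=None)
s=telemetry.observe()
T=np.eye(4);T[:3,:3]=Rm([-3.14036894,.00011,1.5708]);T[:3,3]=[.62463,-.00004,.2307];T=T@np.array(f['T_tool_cam'])
f0['Rw'],f0['tw']=T[:3,:3],T[:3,3]
obs+=[(f0,'knob_end',[130,99]),(f0,'brake_tip',[170,236]),(f0,'brake_hinge',[297,206]),(f0,'caddy_top',[352.2,63])]
p,r=fit(obs);print(np.round(p,4))
for o,e in zip(obs,r):print(o[0]['n'],o[1],np.round(o[2]),np.round(e,1))
print({k:np.round(v,4) for k,v in model(p).items()})
print(s['clock'],s['position'],s['tool_rot'],s['force'])
cv2.imwrite('pics/w2.png',fw['color'][:,:,::-1])
E
```

```text
[0.6939 0.1126 0.154  0.0678 0.0697]
scene caddy_top [274. 230.] [-1.1 -3.1  3.2]
scene knob_end [372. 257.] [  -4.6 -180.    70.3]
scene brake_tip [266. 181.] [-2.3  5.1 -2.7]
scene brake_hinge [235. 220.] [-10.    4.4   3.5]
scene caddy_top [273. 231.] [-3.3 -1.8  4. ]
scene knob_end [315. 199.] [ 0.  0. -0.]
scene brake_tip [267. 182.] [-2.6  2.6  0.1]
scene brake_hinge [372. 257.] [ 118.3 -305.4   -2.4]
side caddy_top [271. 128.] [ 0.  -2.9 -3.7]
side knob_end [206. 168.] [ 1.  -0.2  0.2]
side brake_tip [242. 200.] [-0.2  2.8  2.6]
side brake_hinge [287. 192.] [-0.2  1.6  1.4]
side caddy_top [270. 125.] [ 0.3 -7.7 -9.6]
side knob_end [204. 168.] [ 6.7 -2.2 -0.3]
side brake_tip [241. 199.] [ 1.9 -0.1  0.7]
side brake_hinge [288. 190.] [-4.7  0.2 -2.4]
wrist caddy_top [89.  2.] [-0.1 -1.2 -0.8]
wrist knob_end [126. 202.] [-2.1  0.7  1.2]
wrist brake_tip [260. 190.] [ 0.5 -2.2 -0.1]
wrist brake_hinge [256. 192.] [125.2  14.2 -39.1]
wrist knob_end [130  99] [ 0.9  0.7 -0.4]
wrist brake_tip [170 236] [ 4.   0.1 -1.4]
wrist brake_hinge [297 206] [ 0.2  2.4 -0.8]
wrist caddy_top [352.  63.] [0.3 5.  0.8]
{'caddy_top': array([0.6939, 0.1126, 0.156 ]), 'knob_end': array([0.5103, 0.0841, 0.118 ]), 'brake_hinge': array([ 0.6652, -0.0285,  0.08  ]), 'brake_tip': array([ 0.5429, -0.0475,  0.1197])}
5.4667 [ 0.54400459 -0.04402851  0.23129507] [ 3.14155819e+00 -2.25810795e-06  1.27807908e-01] [-0.3084712   0.48247463  0.21025939]
```

View pics/w2.png

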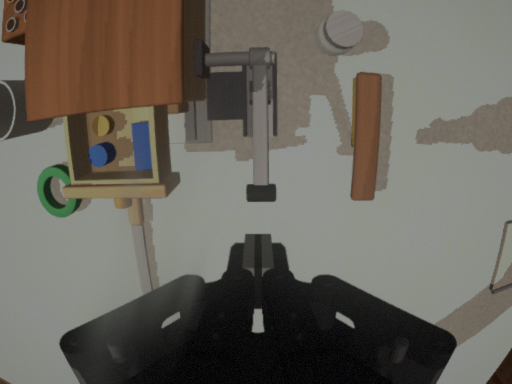

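The wrist view shows the roller at (261,193) and the lever running straight up the picture to the hinge at (260,57), so the jaws lie along the trolley's y. The shut fingertips are at (258,265). I'll now locate the roller more exactly.

```bash
python3 - <<'E'
from fit import *
f=cam('wrist');g=cam('side')
f0=dict(f);T=np.eye(4);T[:3,:3]=Rm([-3.14036894,.00011,1.5708]);T[:3,3]=[.62463,-.00004,.2307];T=T@np.array(f['T_tool_cam'])
f0['Rw'],f0['tw']=T[:3,:3],T[:3,3]
for nm,u in [('tip',([261,193],[170,237],[242,199])),('hinge',([260,56],[297,206],None)),('knob',([121,202],[130,99],[206,168]))]:
    print(nm,[np.round(onz(c,v,{'tip':.126,'hinge':.08,'knob':.118}[nm]),4) for c,v in zip((f,f0,g),u) if v is not None], tri([c for c,v in zip((f,f0,g),u) if v],[v for v in u if v]))
E
```

```text
tip [array([ 0.5418, -0.0464,  0.126 ]), array([ 0.5405, -0.0462,  0.126 ]), array([ 0.541 , -0.0543,  0.126 ])] (array([ 0.54086918, -0.04810423,  0.12170346]), [np.float64(0.001509712725085975), np.float64(0.0017693202841006003), np.float64(0.0026345878191708)])
hinge [array([ 0.6648, -0.03  ,  0.08  ]), array([ 0.6651, -0.0312,  0.08  ])] (array([ 0.66446982, -0.0300141 ,  0.08310999]), [np.float64(0.0002030500972483253), np.float64(0.00020305009724826717)])
knob [array([0.5126, 0.0878, 0.118 ]), array([0.5092, 0.0834, 0.118 ]), array([0.509 , 0.0854, 0.118 ])] (array([0.51040108, 0.08556202, 0.11819519]), [np.float64(0.0031730416766269816), np.float64(0.002430092837793827), np.float64(0.0014226904221338874)])
```

>>> apply_moves(steps=[[-0.2,0.1,1.5,0],[-0.4,0.2,3,0],[-0.4,0.2,4.5,0],[-0.4,0.2,6,0],[-0.4,0.2,7.5,0],[-0.4,0.2,8.5,0],[-0.4,0.2,9.2,0],[-0.4,0.2,9.2,0],[-0.4,0.2,9.2,0],[-0.4,0.2,9.2,0]])

```text
clock: 6.4
position: [0.5407, -0.0466, 0.14]
tool_rot: [3.142, -0.001, 0.128]
force: [0.3, -0.1, -0.7]
grip_width: 0.0002
```

>>> apply_moves(steps=[[0,0,0.2,0],[0,0,0.4,0],[0,0,0.6,0],[0,0,0.8,0],[-0.1,0,1.0,0],[-0.1,0,1.2,0],[-0.2,0,1.4,0],[-0.2,0,1.6,0],[-0.2,0,1.6,0],[-0.2,0,1.6,0]])

```text
clock: 7.23
position: [0.5382, -0.0468, 0.1231]
tool_rot: [3.142, 0.0, 0.128]
force: [-0.2, -0.2, -0.2]
grip_width: -0.0004
```

```bash
python3 - <<'E'
from fit import *
f=cam('wrist');g=cam('side');print(telemetry.observe()['force'])
for n in('wrist','side'):print(n,cams.pinpoint(n,'brake_tip')[:1])
a=f['color'][90:290,160:360,::-1];b=g['color'][150:250,200:300,::-1]
cv2.imwrite('pics/c.png',np.hstack([cv2.resize(a,(400,400)),cv2.resize(b,(400,400),interpolation=cv2.INTER_CUBIC)]))
E
```

```text
[-0.54566729 -0.15424081  0.27807426]
wrist [{'uv': [254.6, 238.9], 'score': 0.59}]
side [{'uv': [244.6, 202.9], 'score': 0.79}]
```

View pics/c.png

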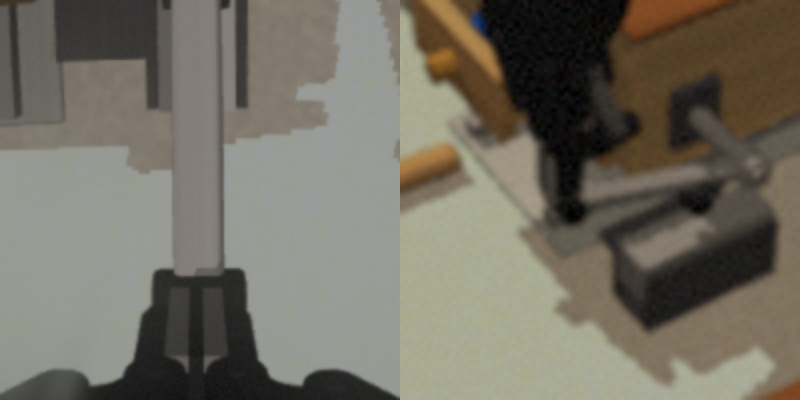

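The fingertips cover the roller centrally in both views, at (197,275) and (568,210). I'll press on in small steps, following the arc.

>>> apply_moves(steps=[[0,0,0.2,0],[0,0,0.4,0],[-0.1,0,0.6,0],[-0.1,0,0.8,0],[-0.2,0,1.0,0],[-0.2,0,1.2,0],[-0.2,0,1.2,0],[-0.2,0,1.2,0],[-0.2,0,1.2,0],[-0.2,0,1.2,0]])

```text
clock: 8.27
position: [0.5362, -0.047, 0.1112]
tool_rot: [-3.142, 0.0, 0.128]
force: [-0.4, -0.1, 0.7]
grip_width: 0.0
```

>>> apply_moves(steps=[[0,0,0.1,0],[0,0,0.1,0],[0,0,0.2,0],[0,0,0.2,0],[-0.1,0,0.3,0],[-0.1,0,0.3,0],[-0.1,0,0.4,0],[-0.1,0,0.4,0],[-0.1,0,0.5,0],[-0.1,0,0.5,0]])

```text
clock: 9.1
position: [0.5351, -0.0472, 0.1061]
tool_rot: [-3.142, 0.0, 0.128]
force: [-1.1, -0.2, 3.1]
grip_width: -0.0
```

>>> apply_moves(steps=[[0,0,0.1,0],[0,0,0.1,0],[0,0,0.2,0],[0,0,0.2,0],[0,0,0.3,0],[0,0,0.3,0],[0,0,0.4,0],[0,0,0.4,0],[0,0,0.4,0],[0,0,0.4,0]])

```text
clock: 9.93
position: [0.5353, -0.0472, 0.1022]
tool_rot: [3.142, 0.0, 0.128]
force: [-0.9, -0.1, 0.6]
grip_width: -0.0004
```

```bash
python3 - <<'E'
from fit import *
f=cam('wrist');g=cam('side');print(telemetry.observe()['force'])
a=f['color'][90:290,160:360,::-1];b=g['color'][150:250,200:300,::-1]
cv2.imwrite('pics/d.png',np.hstack([cv2.resize(a,(400,400)),cv2.resize(b,(400,400),interpolation=cv2.INTER_CUBIC)]))
E
```

```text
[-0.30838729  0.6107269   1.04197136]
```

View pics/d.png

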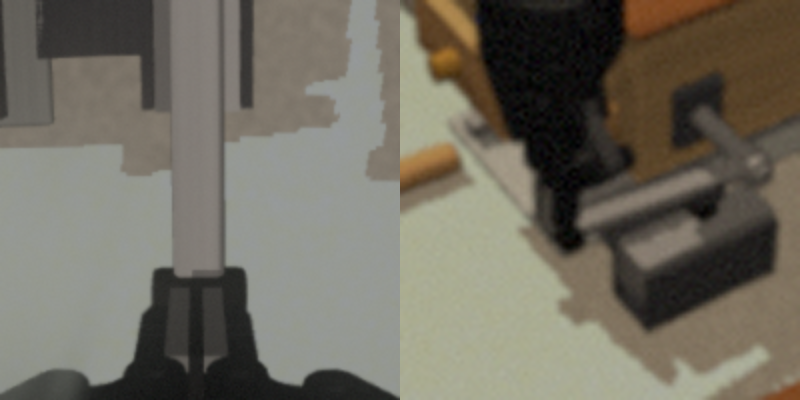

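The lever is following: the bar end is now at (590,215) in the side crop. The static reading relaxes, so I'll keep each call moving right to its last row.

>>> apply_moves(steps=[[0,0,0.05,0],[0,0,0.1,0],[0,0,0.15,0],[0,0,0.2,0],[0,0,0.25,0],[-0.1,0,0.3,0],[-0.1,0,0.35,0],[-0.1,0,0.4,0],[-0.1,0,0.45,0],[-0.1,0,0.5,0]])

```text
clock: 10.87
position: [0.5343, -0.0473, 0.0972]
tool_rot: [-3.142, 0.0, 0.128]
force: [0.9, 0.0, 4.5]
grip_width: -0.0001
```

>>> apply_moves(steps=[[0,0,0.05,0],[0,0,0.1,0],[0,0,0.15,0],[0,0,0.2,0],[0,0,0.25,0],[0,0,0.3,0],[0,0,0.35,0],[0,0,0.4,0],[0,0,0.45,0],[0,0,0.5,0]])

```text
clock: 11.7
position: [0.5343, -0.0473, 0.0922]
tool_rot: [3.142, 0.0, 0.128]
force: [-1.8, 1.0, 3.8]
grip_width: -0.0001
```

>>> apply_moves(steps=[[0,0,0.05,0],[0,0,0.1,0],[0,0,0.15,0],[0,0,0.2,0],[0,0,0.25,0],[0,0,0.3,0],[0,0,0.35,0],[0,0,0.4,0],[0,0,0.45,0],[0,0,0.5,0]])

```text
clock: 12.53
position: [0.5343, -0.0473, 0.0872]
tool_rot: [-3.142, 0.0, 0.128]
force: [-0.8, -0.3, 4.7]
grip_width: -0.0002
```

>>> apply_moves(steps=[[0,0,0.05,0],[0,0,0.1,0],[0,0,0.15,0],[0,0,0.2,0],[0,0,0.25,0],[0,0,0.3,0],[0,0,0.35,0],[0,0,0.4,0],[0,0,0.45,0],[0,0,0.5,0]])

```text
clock: 13.37
position: [0.5343, -0.0473, 0.0822]
tool_rot: [3.142, 0.0, 0.128]
force: [-1.3, 0.8, 4.1]
grip_width: 0.0
```

>>> apply_moves(steps=[[0,0,0.05,0],[0,0,0.1,0],[0,0,0.15,0],[0,0,0.2,0],[0,0,0.25,0],[0,0,0.3,0],[0,0,0.35,0],[0,0,0.4,0],[0,0,0.45,0],[0,0,0.5,0]])

```text
clock: 14.2
position: [0.5344, -0.0473, 0.0772]
tool_rot: [3.142, -0.0, 0.128]
force: [-1.1, 0.7, 4.1]
grip_width: 0.0001
```

>>> apply_moves(steps=[[0,0,0.05,0],[0,0,0.1,0],[0,0,0.15,0],[0,0,0.2,0],[0,0,0.25,0],[0.1,0,0.3,0],[0.1,0,0.35,0],[0.1,0,0.4,0],[0.1,0,0.45,0],[0.1,0,0.5,0]])

```text
clock: 15.03
position: [0.5355, -0.0471, 0.0723]
tool_rot: [3.142, -0.0, 0.128]
force: [0.1, -0.3, 3.4]
grip_width: 0.0001
```

>>> apply_moves(steps=[[0,0,0.05,0],[0,0,0.1,0],[0,0,0.15,0],[0,0,0.2,0],[0,0,0.25,0],[0,0,0.3,0],[0,0,0.35,0],[0,0,0.4,0],[0,0,0.45,0],[0,0,0.5,0]])

```text
clock: 15.87
position: [0.5353, -0.0471, 0.0672]
tool_rot: [-3.142, -0.0, 0.128]
force: [1.9, 1.1, 4.9]
grip_width: -0.0
```

>>> apply_moves(steps=[[0,0,0.05,0],[0,0,0.1,0],[0,0,0.15,0],[0,0,0.2,0],[0,0,0.25,0],[0.1,0,0.3,0],[0.1,0,0.35,0],[0.1,0,0.4,0],[0.1,0,0.45,0],[0.1,0,0.5,0]])

```text
clock: 16.7
position: [0.5353, -0.0472, 0.0621]
tool_rot: [-3.141, 0.002, 0.128]
force: [-5.1, -0.1, 10.4]
grip_width: 0.0002
```

The brake bites at about 11 N. I'll add a hair more, take the side load off and hold.

>>> apply_moves(steps=[[-0.05,0,0.03,0],[-0.05,0,0.05,0],[-0.05,0,0.05,0],[-0.05,0,0.05,0],[-0.05,0,0.05,0],[-0.05,0,0.05,0],[-0.05,0,0.05,0],[-0.05,0,0.05,0],[-0.05,0,0.05,0],[-0.05,0,0.05,0]])

```text
clock: 17.53
position: [0.5352, -0.0472, 0.0618]
tool_rot: [-3.141, 0.001, 0.128]
force: [-3.1, 0.3, 10.5]
grip_width: 0.0003
```

>>> apply_moves(steps=[[0,0,-1.0,0],[0,0,-3,0],[-1.5,0,-4.8,0],[-3.7,-1,-4.8,0],[-3.7,-4,-4.8,0],[-3.7,-7,-4.8,0],[-3.7,-10,-4.8,0],[-3.7,-12.5,-4.8,0],[-3.7,-13.4,-4.8,0],[-3.7,-13.4,-4.8,0]])

```text
clock: 18.37
position: [0.4816, 0.0834, 0.11]
tool_rot: [-3.141, 0.0, 0.131]
force: [0.1, 0.2, 0.1]
grip_width: 0.0001
```

```bash
python3 - <<'E'
from fit import *
f=cam('wrist');g=cam('side');s=telemetry.observe();print(s['force'],s['position'],s['clock'])
for n in('wrist','side'):
  for k in ('knob_end','caddy_top','brake_tip'): print(n,k,cams.pinpoint(n,k)[:1])
a=f['color'][:,:,::-1];b=g['color'][120:240,170:290,::-1]
cv2.imwrite('pics/e.png',np.hstack([cv2.resize(a[:,:400],(400,384)),cv2.resize(b,(384,384),interpolation=cv2.INTER_CUBIC)]))
E
```

```text
[-0.27532439  0.26106997 -0.13653414] [0.48197269 0.08049566 0.1099726 ] 18.4667
wrist knob_end [{'uv': [264.7, 195.7], 'score': 0.94}]
wrist caddy_top []
wrist brake_tip [{'uv': [433.3, 160.2], 'score': 0.83}]
side knob_end [{'uv': [206.5, 166.5], 'score': 0.7}]
side caddy_top [{'uv': [272.7, 128.7], 'score': 0.82}]
side brake_tip [{'uv': [241.3, 221.6], 'score': 0.64}]
```

View pics/e.png

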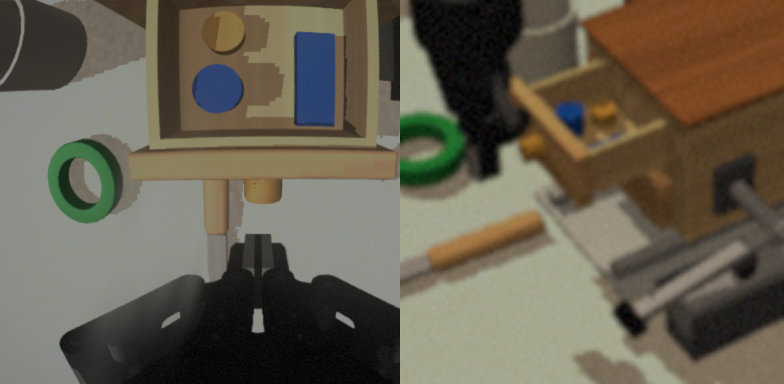

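The wrist view shows the knob at (263,190), about 5 px right of the finger axis (258), and the gripper is clear of the drawer. The side view shows the lever left down, with the roller at (630,318) in the crop.

>>> apply_moves(steps=[[0.5,0.2,0,0],[1.0,0.2,0,0],[1.3,0.2,0,0],[1.6,0.2,0,0],[1.9,0.2,0,0],[2.2,0.2,0,0],[2.5,0.2,0,0],[2.8,0.2,0,0],[3.1,0.2,0,0],[3.4,0.2,0,0]])

```text
clock: 19.6
position: [0.5155, 0.0835, 0.1096]
tool_rot: [-3.141, 0.002, 0.128]
force: [-5.4, -0.2, 4.5]
grip_width: 0.0004
```

>>> apply_moves(steps=[[0.3,0,0,0],[0.6,0,0,0],[0.9,0,0,0],[1.2,0,0,0],[1.5,0,0,0],[1.8,0,0,0],[2.1,0,0,0],[2.4,0,0,0],[2.7,0,0,0],[3.0,0,0,0]])

```text
clock: 20.43
position: [0.5453, 0.0876, 0.1097]
tool_rot: [-3.141, 0.002, 0.128]
force: [-5.5, 1.2, 4.1]
grip_width: -0.0004
```

```bash
python3 - <<'E'
from fit import *
f=cam('side');s=telemetry.observe();print(s['force'],s['position'])
obs=[(f,k,cams.pinpoint('side',k)[0]['uv']) for k in ('caddy_top','brake_tip')];print(obs[0][2],obs[1][2], onz(f,obs[0][2],.156))
E
```

```text
[-2.74473514  1.62799612  0.88286162] [0.54583739 0.08769975 0.10967672]
[273.2, 127.3] [240.5, 221.6] [0.70218297 0.12022358 0.156     ]
```

>>> apply_moves(steps=[[0.2,0,0,0],[0.4,0,0,0],[0.6,0,0,0],[0.8,0,0,0],[1.0,0,0,0],[1.1,0,0,0],[1.2,0,0,0],[1.3,0,0,0],[1.4,0,0,0],[1.5,0,0,0]])

```text
clock: 21.42
position: [0.5601, 0.0894, 0.1097]
tool_rot: [-3.141, 0.001, 0.128]
force: [-5.4, 1.2, 2.0]
grip_width: 0.0
```

>>> apply_moves(steps=[[0.03,0,0,0],[0.06,0,0,0],[0.09,0,0,0],[0.12,0,0,0],[0.15,0,0,0],[0.18,0,0,0],[0.21,0,0,0],[0.24,0,0,0],[0.27,0,0,0],[0.3,0,0,0]])

```text
clock: 22.25
position: [0.5631, 0.0898, 0.1097]
tool_rot: [-3.141, 0.001, 0.128]
force: [-5.3, 1.6, 2.5]
grip_width: 0.0
```

>>> apply_moves(steps=[[0.03,0,0,0],[0.06,0,0,0],[0.09,0,0,0],[0.12,0,0,0],[0.15,0,0,0],[0.18,0,0,0],[0.21,0,0,0],[0.24,0,0,0],[0.27,0,0,0],[0.3,0,0,0]])

```text
clock: 23.08
position: [0.5661, 0.0902, 0.1097]
tool_rot: [-3.141, 0.001, 0.128]
force: [-5.5, 2.7, 2.4]
grip_width: -0.0003
```

>>> apply_moves(steps=[[0.03,0,0,0],[0.06,0,0,0],[0.09,0,0,0],[0.12,0,0,0],[0.15,0,0,0],[0.18,0,0,0],[0.21,0,0,0],[0.24,0,0,0],[0.27,0,0,0],[0.3,0,0,0]])

```text
clock: 23.92
position: [0.569, 0.0906, 0.1097]
tool_rot: [-3.141, 0.001, 0.128]
force: [-5.5, 2.1, 2.6]
grip_width: 0.0
```

```bash
python3 - <<'E'
from fit import *
g=cam('side');f=cam('wrist');s=telemetry.observe();print(s['force'],s['position'],s['clock'])
for n,F in(('side',g),('wrist',f)):
  for k,z in (('caddy_top',.156),('brake_tip',.06),('brake_hinge',.08),('knob_end',.118)):
    d=cams.pinpoint(n,k)[:1]; print(n,k,[(np.round(x['uv']),round(x['score'],2),np.round(onz(F,x['uv'],z),3)) for x in d])
b=g['color'][110:240,180:310,::-1]
cv2.imwrite('pics/f.png',np.hstack([f['color'][:,:400,::-1],cv2.resize(b,(384,384),interpolation=cv2.INTER_CUBIC)]))
E
```

```text
[-4.35983908  1.96955617  1.06110805] [0.56908354 0.09060157 0.10966716] 24.0167
side caddy_top [(array([272., 126.]), 0.79, array([0.701, 0.125, 0.156]))]
side brake_tip []
side brake_hinge [(array([287., 191.]), 0.6, array([ 0.667, -0.03 ,  0.08 ]))]
side knob_end [(array([230., 159.]), 0.57, array([0.574, 0.094, 0.118]))]
wrist caddy_top []
wrist brake_tip [(array([414., 260.]), 0.88, array([ 0.542, -0.042,  0.06 ]))]
wrist brake_hinge [(array([458., 108.]), 0.7, array([ 0.667, -0.031,  0.08 ]))]
wrist knob_end [(array([255., 236.]), 0.79, array([0.58 , 0.094, 0.118]))]
```

View pics/f.png

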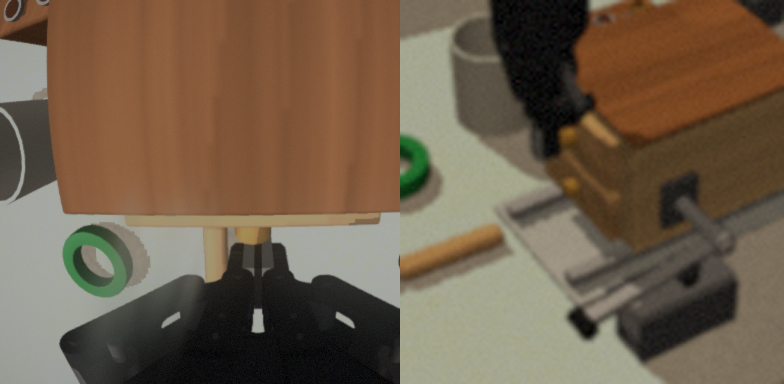

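The drawer is nearly shut, with its panel strip at (250,218) in the wrist view just before the trolley's top. The hinge reads unchanged, so the trolley has held. I'll keep easing in until the stop shows in the force.

>>> apply_moves(steps=[[0.03,0,0,0],[0.06,0,0,0],[0.09,0,0,0],[0.12,0,0,0],[0.15,0,0,0],[0.18,0,0,0],[0.21,0,0,0],[0.24,0,0,0],[0.27,0,0,0],[0.3,0,0,0]])

```text
clock: 25.25
position: [0.5713, 0.0909, 0.1096]
tool_rot: [-3.141, 0.003, 0.128]
force: [-10.5, 1.2, 5.6]
grip_width: 0.0001
```

That is the hard stop: the force jumped from 5.5 to 10.5 N. I'll hold briefly, then back off and go to the lever.

>>> apply_moves(steps=[[0.03,0,0,0],[0.03,0,0,0],[0.03,0,0,0],[0.03,0,0,0],[0.03,0,0,0],[-0.3,0,0,0],[-1,0,0,0],[-2.5,0,0,0],[-4,0,0,0],[-4,0,0,0]])

```text
clock: 26.08
position: [0.5304, 0.085, 0.1098]
tool_rot: [3.142, 0.001, 0.127]
force: [0.7, 1.0, -0.2]
grip_width: -0.0001
```

>>> apply_moves(steps=[[-0.2,0,-2,0],[-1,2,-3,0],[-1,5,-3,0],[-1,8,-3,0],[-1,11,-3,0],[-1,13.2,-3,0],[-1,13.2,-3,0],[-1,13.2,-3,0],[-1,13.2,-3,0],[-1,13.2,-3,0]], claw=0, force=25)

```text
clock: 26.92
position: [0.5398, -0.0455, 0.1398]
tool_rot: [-3.141, -0.0, 0.129]
force: [0.0, -0.3, 0.8]
grip_width: 0.085
```

```bash
python3 - <<'E'
from fit import *
g=cam('side');s=telemetry.observe();f=cam('wrist');print(s['force'],s['position'],s['clock'])
for n,F in(('side',g),('wrist',f)):
  for k,z in (('caddy_top',.156),('brake_tip',.057),('brake_hinge',.08),('knob_end',.118)):
    d=cams.pinpoint(n,k)[:1]; print(n,k,[(np.round(x['uv']),round(x['score'],2),np.round(onz(F,x['uv'],z),4)) for x in d])
cv2.imwrite('pics/g.png',f['color'][:,:,::-1])
E
```

```text
[-1.08448105  0.07992802  0.12656034] [ 0.53979933 -0.04546812  0.13978999] 26.9667
side caddy_top [(array([272., 128.]), 0.63, array([0.6987, 0.1171, 0.156 ]))]
side brake_tip [(array([240., 220.]), 0.93, array([ 0.536 , -0.0494,  0.057 ]))]
side brake_hinge [(array([289., 189.]), 0.92, array([ 0.6737, -0.0264,  0.08  ]))]
side knob_end []
wrist caddy_top []
wrist brake_tip [(array([257., 199.]), 0.64, array([ 0.539 , -0.0439,  0.057 ]))]
wrist brake_hinge [(array([260.,  23.]), 0.73, array([ 0.6691, -0.0295,  0.08  ]))]
wrist knob_end [(array([ 57., 139.]), 0.77, array([0.5826, 0.0931, 0.118 ]))]
```

View pics/g.png

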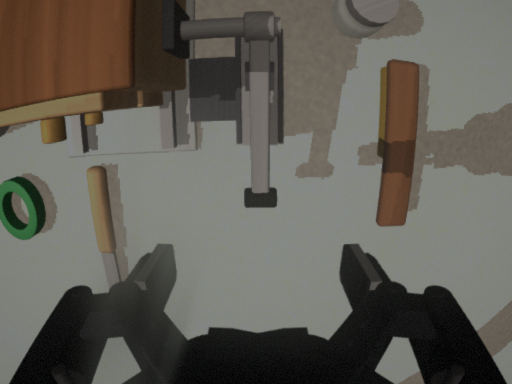

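The wrist view shows the roller at (261,198) between the open fingers, whose midpoint is column 258. The drawer is shut and the file, tape, jar and brush are in place. I'll descend around the roller and pinch.

>>> apply_moves(steps=[[0,0.1,2,0],[-0.1,0.15,4,0],[-0.1,0.15,6,0],[-0.1,0.15,7.5,0],[-0.1,0.15,9,0],[-0.1,0.15,9.8,0],[-0.1,0.15,10.3,0],[-0.1,0.15,10.3,0],[-0.1,0.15,10.3,0],[-0.1,0.15,10.3,0]])

```text
clock: 28.25
position: [0.5395, -0.0482, 0.0376]
tool_rot: [3.141, -0.001, 0.128]
force: [0.1, 0.8, -0.3]
grip_width: 0.0852
```

>>> apply_moves(steps=[[0,0,0,0],[0,0,0,0],[0,0,0,0],[0,0,0,0],[0,0,0,0],[0,0,0,0],[0,0,0,0],[0,0,0,0],[0,0,0,0],[0,0,0,0]], claw=1, force=25)

```text
clock: 29.08
position: [0.539, -0.0478, 0.0369]
tool_rot: [-3.141, -0.0, 0.128]
force: [-1.9, 3.0, 5.9]
grip_width: 0.0253
```

The pinch holds at 25.3 mm, and the roller is 26. I'll raise it along the arc.

>>> apply_moves(steps=[[-0.05,0,-0.3,0],[-0.1,0,-0.6,0],[-0.15,0,-1.0,0],[-0.2,0,-1.5,0],[-0.2,0,-2.0,0],[-0.2,0,-2.5,0],[-0.2,0,-3.0,0],[-0.15,0,-3.5,0],[-0.1,0,-4.0,0],[-0.1,0,-4.0,0]])

```text
clock: 29.92
position: [0.5377, -0.0479, 0.0777]
tool_rot: [-3.141, 0.0, 0.128]
force: [-2.8, 5.1, 2.5]
grip_width: 0.0252
```

>>> apply_moves(steps=[[0.05,0,-0.4,0],[0.15,0,-0.8,0],[0.2,0,-1.2,0],[0.3,0,-1.6,0],[0.4,0,-2.0,0],[0.5,0,-2.2,0],[0.55,0,-2.4,0],[0.55,0,-2.4,0],[0.55,0,-2.4,0],[0.55,0,-2.4,0]])

```text
clock: 30.75
position: [0.543, -0.0473, 0.1012]
tool_rot: [-3.141, 0.001, 0.128]
force: [-1.8, 5.7, 1.0]
grip_width: 0.0257
```

```bash
python3 - <<'E'
from fit import *
g=cam('side');f=cam('wrist');s=telemetry.observe();print(s['force'],s['position'],s['clock'],s['grip_width'])
for n,F in(('side',g),('wrist',f)):
  for k,z in (('caddy_top',.156),('brake_tip',.12),('brake_hinge',.08),('knob_end',.118)):
    d=cams.pinpoint(n,k)[:1]; print(n,k,[(np.round(x['uv']),round(x['score'],2),np.round(onz(F,x['uv'],z),4)) for x in d])
b=g['color'][110:240,180:310,::-1]
cv2.imwrite('pics/i.png',np.hstack([f['color'][:,:400,::-1],cv2.resize(b,(384,384),interpolation=cv2.INTER_CUBIC)]))
E
```

```text
[-2.23995035  5.79957476 -0.25860318] [ 0.54304389 -0.04720991  0.10121281] 30.85 0.02566949860065615
side caddy_top [(array([271., 127.]), 0.66, array([0.6985, 0.1228, 0.156 ]))]
side brake_tip [(array([242., 200.]), 0.56, array([ 0.5419, -0.053 ,  0.12  ]))]
side brake_hinge [(array([290., 191.]), 0.72, array([ 0.6742, -0.0331,  0.08  ]))]
side knob_end [(array([215., 149.]), 0.42, array([0.5549, 0.1448, 0.118 ]))]
wrist caddy_top []
wrist brake_tip [(array([255., 261.]), 0.71, array([ 0.5451, -0.0448,  0.12  ]))]
wrist brake_hinge [(array([254.,  12.]), 0.76, array([ 0.6682, -0.0282,  0.08  ]))]
wrist knob_end [(array([ 15., 157.]), 0.65, array([0.5817, 0.0942, 0.118 ]))]
```

View pics/i.png

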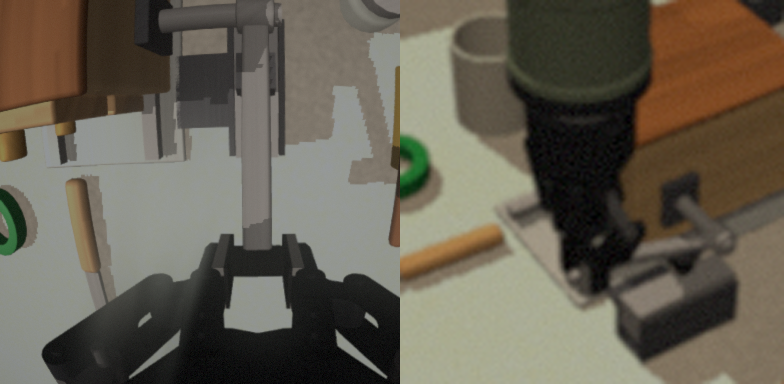

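The lever is raised: the roller is pinched at (258,258) in the wrist view and the bar slopes up again in the side view. The drawer is still shut. I'll release and lift clear.

>>> apply_moves(steps=[[0,0,0,0],[0,0,0,0],[0,0,0,0],[0,0,0,0],[0,0,0,0],[0,0,0,0],[0,0,0,0],[0,0,0,0],[0,0,0,0],[0,0,0,0]], claw=0)

```text
clock: 32.08
position: [0.5434, -0.0476, 0.1008]
tool_rot: [3.142, 0.0, 0.128]
force: [0.3, -0.1, 0.3]
grip_width: 0.0856
```

>>> apply_moves(steps=[[0,0,-0.5,0],[0,0,-1.5,0],[0,0,-3,0],[0,0,-5,0],[0,0,-7,0],[0,0,-9,0],[0,0,-11,0],[0,0,-13,0],[0,0,-13,0],[0,0,-13,0]])

```text
clock: 32.92
position: [0.5439, -0.0476, 0.2324]
tool_rot: [-3.142, -0.003, 0.128]
force: [-0.3, 0.2, -0.3]
grip_width: 0.0852
```

```bash
python3 - <<'E'
from fit import *
obs=[];s=telemetry.observe();print(s['force'],s['position'],s['clock'],s['grip_width'])
for n in ['scene','side','wrist']:
    for i in range(2):
        f=cam(n)
        for t in ['caddy_top','knob_end','brake_tip','brake_hinge']:
            d=cams.pinpoint(n,t)
            if d and d[0]['score']>.5: obs.append((f,t,d[0]['uv']));print(n,t,np.round(d[0]['uv']))
p,r=fit(obs);print(np.round(p,4))
cv2.imwrite('pics/j.png',f['color'][:,:,::-1])
E
```

```text
[-0.28743812  0.17572959 -0.30659573] [ 0.54388925 -0.04761884  0.23236418] 32.9167 0.08523609010579351
scene caddy_top [270. 232.]
scene brake_tip [268. 180.]
scene brake_hinge [237. 222.]
scene caddy_top [271. 230.]
scene brake_tip [270. 229.]
scene brake_hinge [236. 220.]
side caddy_top [272. 126.]
side knob_end [233. 157.]
side brake_tip [241. 200.]
side brake_hinge [290. 192.]
side caddy_top [272. 128.]
side knob_end [235. 156.]
side brake_tip [242. 198.]
side brake_hinge [290. 190.]
wrist knob_end [114. 129.]
wrist brake_tip [256. 188.]
wrist brake_hinge [256.  54.]
wrist knob_end [115. 130.]
wrist brake_tip [253. 187.]
wrist brake_hinge [258.  51.]
[ 7.001e-01  1.126e-01  1.425e-01 -3.000e-04  9.070e-02]
```

View pics/j.png

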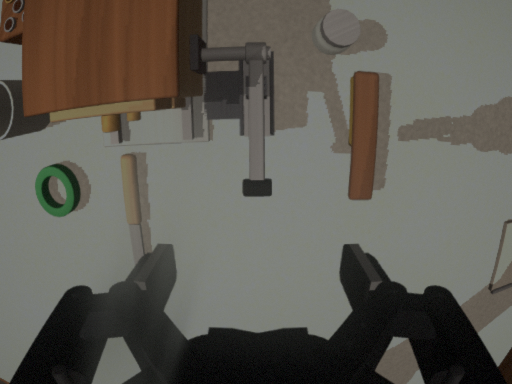

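The final wrist view shows the drawer shut, the lever up with its roller at (257,187), the bystanders in place and the gripper clear. I'll hand in.

```bash
python3 -c "
from workcell import workorder
print(workorder.job_done())"
```

```text
the job is handed in; nothing more can be done
None
```

The drawer is shut, the brake lever is back up and the job was handed in at about 33 s of the 51 s allowed. No verdict was reported.

- **Brake on:** I pressed the lever along its arc until the bite. It began at a roller height of about 57 mm, and I set it at about 10.5–11 N at the tip.
- **Drawer home:** I pushed the knob against the held trolley. Sliding took about 5.5 N, rising to 10.5 N at the hard stop, where I held it for about 0.4 s.
- **Brake off:** I pinched the roller, raised it about 64 mm along the arc, let go and lifted clear.

**Last checks (camera fit):**
- **Drawer:** opening about 0 mm.
- **Lever:** about 0.07–0.09 rad.
- **Trolley:** the fits put its centre 3–6 mm from the start, which is about their noise.
- **Bystanders:** the file, tape, jar and brush looked undisturbed in the last wrist picture. The mug and ring block showed only in part, and I did not measure them again.
- **Gripper:** clear of everything, with forces near 0.

**Disagreements:** the networks sometimes mislabelled points; for example, the knob was once reported on the tape. The side camera's trolley and hinge points scattered by 5–10 mm. I could not measure the shoe force directly.

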